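# Draw the fold gauge out to the mark for the carton in the frame

### The job

Set the fold gauge on the laundry table for the carton that stands inside the low steel frame: push the gauge's lock button fully in, then draw its telescoping arm out by the upright post until the pointer stands on the matching scale bar - the short bar for the smallest of the three cartons, the middle bar for the middle one, the long bar for the largest. The arm has a return spring, so finish while holding the post with the pointer at rest on that bar, and leave the cartons and everything else on the table where they are.

Things in the scene. Friction and masses are not known exactly. Their poses are not given: they have to be found in the camera images.
- gauge: Fold gauge, fixed to the table. Origin: table level under its grey tube's mouth; +y: the way the arm draws out; +x: scale side; z up. Plate 70 x 460 mm, 8 mm thick (y -220 to 240), widened to x = 85 mm beside the arm. Tube 30 mm wide, y -200 to 0, top 58 mm above the table. Scale: three dark flat bars, 12 mm wide along y; counted from the tube 12, 24, 36 mm long.
- gauge_arm (a joint): How far the arm is drawn out, m: 0 = home (start, locked), 0.20 = end stop. Pointer on the middle line of the short bar at 0.060, middle bar 0.110, long bar 0.160. A spring pulls it home with 2.4 N at 0, rising to 4.3 N at 0.16 (friction 0.5 N). Slides only when the lock button is in.
- lock_button (a joint): How far the lock button is pushed down, m: 0 = out (start, locked), 0.008 = fully in. Needs about 3 N and stays in where it is left (no spring); the arm is free from about 0.0067 on.
- button_top (a point): Centre of the top of the lock button: upright steel pin, 22 mm across, on top of the tube at y = -60 mm of the gauge; its top is 72 mm above the table when out, 64 mm (6 mm above the tube) when in. Moves with the button.
- handle (a point): Grip point on the arm's upright post, on its axis, 95 mm above the table; moves with the arm. Black round post, 22 mm across, 60 to 115 mm above the table, on a black block 30 x 30 mm (10 to 60 mm above the table). At home it is at y = +30 mm of the gauge, 90 mm from the button.
- pointer (a point): Tip of the arm's pointer: a steel strip 4 mm wide that sticks out of the block to the +x side of the gauge, 12.5 mm above the table, tip 44 mm from the arm's axis and at the same y as the post.
- mark_short (a point): Inner end, on the middle line, of the short bar (12 mm long), the one nearest the tube; on top of the plate. For the smallest carton. All three have the same axes as the gauge.
- mark_middle (a point): The same point of the middle bar (24 mm long). For the middle carton.
- mark_long (a point): The same point of the long bar (36 mm long), farthest from the tube. For the largest carton.
- frame: Low open rectangle of steel bars on the table to the robot's right, fixed, 190 x 160 mm outside, 174 x 144 mm inside, 10 mm high; origin at its centre at table level. Exactly one carton stands inside it.
- carton_small: Smallest plain brown carton, 70 x 45 mm and 80 mm high, upright; origin at the centre of its underside. In the frame or at one of two places on the robot's left.
- carton_middle: Middle carton, 90 x 60 mm and 120 mm high; same look, origin and places.
- carton_large: Largest carton, 120 x 80 mm and 165 mm high; same look, origin and places.
- bottle: White plastic bottle, 70 mm across and 190 mm high, to the far right of the gauge; origin at its underside. To be left alone.
- scoop_cup: White plastic cup, 72 mm across and 75 mm high, beyond the gauge; origin at its underside. To be left alone.
- brush: Brush lying across, between the robot and the gauge. To be left alone.
- screwdriver: Screwdriver lying across, between the robot and the gauge, left of the brush. To be left alone.
- token_roll: Upright brass roll of tokens with a hole through it, 32 mm across and 45 mm high, to the right between robot and gauge; origin at its underside. To be left alone.
There are look-alikes about, which are no part of the job. What is shaped like the carton_small but turquoise or yellow is not meant. Leave any purple or yellow look-alike of the carton_large alone.

How it is judged (in metres and radians):
On the way, in this order (a step that is already met when the one before it is completed fails the run):
1. the lock button is pushed fully in, with the arm still at home (value of joint lock_button above 0.0068 m and value of joint gauge_arm below 0.03 m), for 0.1 s.
2. the fingers draw the arm out by more than 40 mm (value of joint gauge_arm above 0.04 m and contact force between the fingers and gauge_arm above 1 N), for 0.1 s.
At the end, for the whole second after the job is handed in: Pointer on the bar for the framed carton (arm within 6.5 mm of 60, 110 or 160 mm for the smallest, middle, largest), at rest (under 10 mm/s); lock button in (over 6.8 mm); fingers still hold the arm (contact over 1 N); cartons upright (((horizontal distance between carton_small and frame below 0.05 m and value of joint gauge_arm between 0.0535 and 0.0665 m) or (horizontal distance between carton_middle and frame below 0.05 m and value of joint gauge_arm between 0.1035 and 0.1165 m) or (horizontal distance between carton_large and frame below 0.05 m and value of joint gauge_arm between 0.1535 and 0.1665 m)) and value of joint lock_button above 0.0068 m and contact force between the fingers and gauge_arm above 1 N and velocity of joint gauge_arm between -0.01 and 0.01 m/s and angle between each of carton_small, carton_middle, carton_large's own z axis and vertical below 0.1 rad); the arm keeps its last pose, push and grip.
It fails at once if a carton is moved by more than 20 mm (distance of any of carton_small, carton_middle, carton_large from where it was at the start of the episode above 0.02 m).
It fails at once if another loose thing on the table is moved by more than 30 mm (distance of any of bottle, scoop_cup, brush, screwdriver, token_roll from where it was at the start of the episode above 0.03 m).
It also fails if it takes over 42 s, if anything falls off the work surface, if the arm or the gripper's body presses on something with over 40 N, if the wrist force passes 120 N, or if a joint passes its speed limit or range.

### The arm

A 6-joint arm with a two-finger parallel gripper is mounted at the origin on the work surface. World frame = base frame: x ahead of the robot, y to its left, z up, the work surface at z = 0. Lengths are in mm, angles in rad, forces in N, time in s.
With the tool pointing down it reaches from about 300 to 775 mm from the base axis. Payload 14.6 kg.
Tool frame: the origin (TCP) lies midway between the tips of the shut fingers; the grasp point (between the pads) lies r.hold_point_z behind it (r.hold_point_z is the distance from the TCP to the grasp point, in mm); z points along the fingers, y is the line along which they close (so a half turn about z gives the same grasp; the last joint's range is limited). The gripper opens to 94 mm and grips with 3 to 60 N. Pads are 16 mm wide; open, the fingers measure 119 mm over their backs; the gripper's body (75 mm by 177 mm) begins 78 mm behind the grasp point.
Start: joints at [-1.229, 0.3, 1.521, -0, 1.321, -0.067], TCP at [218.622, -504.672, 205.446] pointing down, gripper open.
Joint ranges: [-3.03, 3.03], [-0.79, 2.21], [0.23, 2.52], [-1.04, 4.18], [0, 3.07], [-2.55, 2.55]. Speed limits (rad/s): [2.22, 2.22, 2.57, 3.14, 3.14, 3.14].

### API

Orientations are given as [roll, pitch, yaw] about the fixed x, y, z axes, in that order (R = Rz(yaw) Ry(pitch) Rx(roll)).
In Python, from plant import r gives the robot as it stands.
- The arm moves only by the shell command python3 -m creep 'ROWS'. ROWS is text: rows parted by semicolons, each of 7 numbers parted by spaces: the turn, a rotation vector about the world's x, y, z each as a share of 0.15 rad, from -1 to 1, then the shift along the world's x, y, z each as a share of 30 mm, from -1 to 1, then the finger opening in mm, from 0 to 94. A call has 1 to 5 rows; each row shifts and turns the commanded pose from where the row before left it; what a row does not reach is not made up. A row lasts 1/10 s, in which the tool goes at most 50 mm and 8.59 degrees, less where a joint would pass 70% of its speed; a pose out of reach is approached as far as the arm can. A call with a number of a shift or a turn outside -1 to 1 is refused whole. A call with a gripper value outside its range is refused whole. The fingers move at their own pace and stop on an object; the grip force is fixed at half the most. Time passes only in rows, so rows that do not move let the fingers close. It gives the time, the measured TCP pose, the force, the opening and the grip force at its end, in the units of the state.
- r.get_obs(): the state, without advancing time (a new reading comes with each control period).
- r.get_image(name): name is "scene" or "top" or "wrist"; returns a dict with "pixels" (420x560x3 uint8, red, green, blue), "fx", "fy", "cx", "cy" (pixels), "pose" (4x4, takes a point from camera to world coordinates); the wrist camera has in their place "tool_from_camera" (4x4, takes a point from camera to tool coordinates, whose origin is the TCP and whose axes are the flange's). Camera axes: x right, y up, looking along -z (the intrinsics and any distortion apply to the point x, -y, -z); pixel columns grow to the right and rows downward; lengths in mm; the calibration is good to about 2 mm. A picture is of the moment at which its call begins: read the wrist's pose just before it. There is no depth.
- r.close_job(): hands the job in; it is judged then, once.
The state is a dict: "t": time; "q": joint angles; "qvel": joint speeds; "joint_torque": joint torques, N m; "tool_pos": TCP position; "eef_rot": TCP orientation; "wrist_force": force on the tool from outside, world axes, zero at the start; "wrist_torque": the same for the moment, N m; "opening": finger opening in mm; "grasp_force": force on a finger pad.
Only numpy, scipy, OpenCV 4.12 (cv2) and the standard library are available. Lean on these libraries where they do the work, as an engineer would, in place of code of your own. Each camera call takes 0.05 s, during which the arm holds its last target. There are 200 camera calls.

## Working session

There is one attempt and no reset: what is moved stays moved. The work goes in short steps, Python scripts to look and compute and a shell command to move; the robot and the scene stay as the last step left them, time stands still between calls to the robot, and variables do not carry over. Pictures are saved under pics/ and viewed, at most 10 in all, crops included, and the job is handed in when it is done.

```bash
mkdir -p pics
cat > h.py <<'E'
import numpy as np,cv2
from plant import r
def snap(n,f):
    o=r.get_obs(); im=r.get_image(n); cv2.imwrite('pics/'+f+'.png',im['pixels'][...,::-1]); 
    if n=='wrist':
        from scipy.spatial.transform import Rotation as R
        T=np.eye(4);T[:3,:3]=R.from_euler('xyz',o['eef_rot']).as_matrix();T[:3,3]=o['tool_pos']
        im['pose']=T@np.array(im['tool_from_camera'])
    np.savez('pics/'+f+'.npz',**{k:im[k] for k in('pixels','fx','fy','cx','cy','pose')}); return im
def cast(im,u,v,z):
    d=np.array([(u-im['cx'])/im['fx'],-(v-im['cy'])/im['fy'],-1.]);P=np.array(im['pose']);d=P[:3,:3]@d;o=P[:3,3]
    return (o+d*(z-o[2])/d[2]).round(1)
def proj(im,p):
    P=np.linalg.inv(im['pose']);c=P[:3,:3]@p+P[:3,3];return (im['cx']+im['fx']*c[0]/-c[2],im['cy']+im['fy']*c[1]/c[2])
E
python3 - <<'E'
from h import *
for n in('scene','top'):
    im=snap(n,n+'0');print(n,im.keys(),im['fx'],im['cx'],im['cy'],np.round(im['pose'],3).tolist())
print(r.get_obs(),r.hold_point_z)
E
```

```text
scene dict_keys(['pixels', 'fx', 'fy', 'cx', 'cy', 'pose']) 395.8550997053429 281.0280058229398 202.94167416421914 [[-0.121, -0.755, 0.645, 1160.517], [0.993, -0.098, 0.071, 73.779], [0.01, 0.649, 0.761, 890.678], [0.0, 0.0, 0.0, 1.0]]
top dict_keys(['pixels', 'fx', 'fy', 'cx', 'cy', 'pose']) 454.3669409205344 278.8600871260714 209.0460467062289 [[-0.088, 0.972, -0.217, 181.228], [-0.996, -0.087, 0.013, -2.204], [-0.006, 0.217, 0.976, 1449.125], [0.0, 0.0, 0.0, 1.0]]
{'t': 0.1, 'q': array([-1.22859585e+00,  3.00440759e-01,  1.52150441e+00, -1.24234221e-05,
        1.32073331e+00, -6.66113374e-02]), 'qvel': array([ 0.00138713, -0.00120628, -0.00150401,  0.00014548,  0.00155312,
        0.00125638]), 'joint_torque': array([ 1.60557080e-03, -5.32649982e+01, -3.53286660e+01,  7.09466077e-02,
        2.35075015e-02, -6.89853550e-05]), 'tool_pos': array([ 218.5436325 , -504.45527559,  204.93541499]), 'eef_rot': array([-3.14050843e+00, -6.02681156e-05,  4.08814866e-01]), 'wrist_force': array([ 0.13433344,  0.09108067, -0.29141004]), 'wrist_torque': array([-0.03491661,  0.02033025, -0.00138006]), 'grasp_force': 0.0, 'opening': 94.06905674880728} 18.8
```

View pics/top0.png

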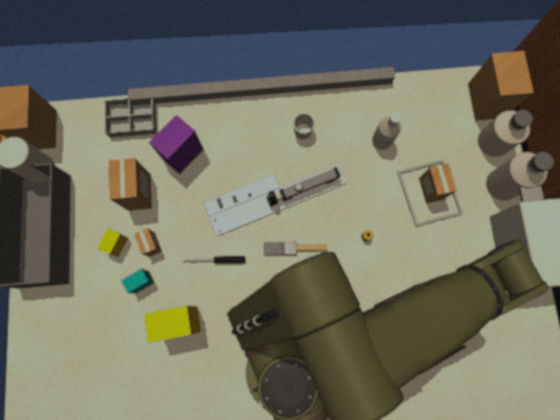

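View pics/scene0.png

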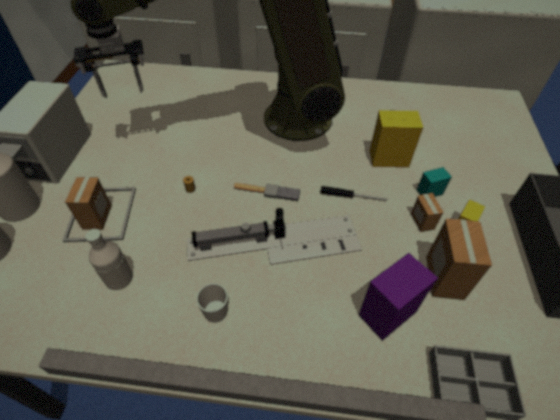

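Framed carton at top-view (438,183). The brown cartons on the left are a small one at (146,242) and a large one at (130,185). Purple, yellow and turquoise are look-alikes. The gauge runs from (345,178) to (207,220), with the button near (298,187) and the post near (272,198). I'll check with one close crop of the gauge and frame.

Run:
```python
from h import *
a=cv2.imread('pics/top0.png')[145:245,195:475];b=cv2.imread('pics/scene0.png')[165:275,60:370]
a=cv2.resize(a,(784,280),interpolation=3);b=cv2.resize(b,(784,278),interpolation=3)
cv2.imwrite('pics/crop.png',np.clip(np.vstack([a,b])*1.3,0,255).astype(np.uint8))
```

```text
(no output)
```

View pics/crop.png

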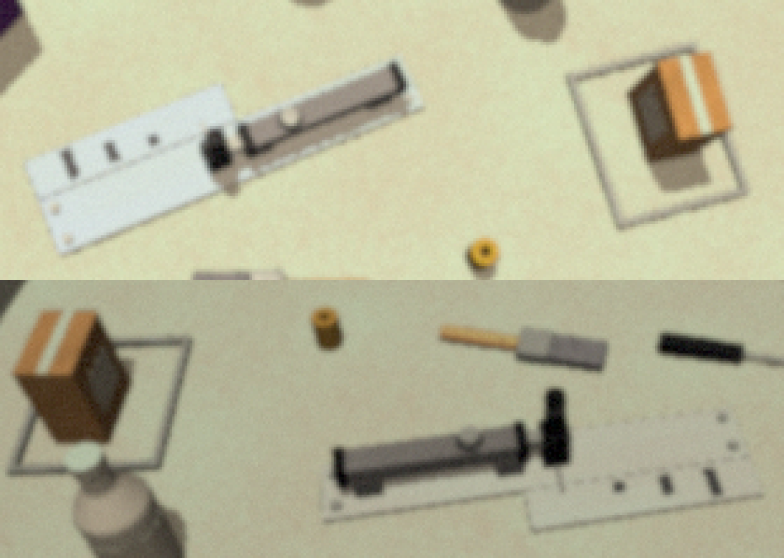

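Run:
```python
from h import *
L=lambda f:dict(np.load(f'pics/{f}.npz'))
T,S=L('top0'),L('scene0')
t=lambda u,v,z:cast(T,195+u/2.8,145+v/2.8,z)
s=lambda u,v,z:cast(S,60+u/2.529,165+(v-280)/2.527,z)
print('button',t(290,117,72),s(469,433,72))
print('post top',s(556,393,115),t(211,150,115))
print('marks T',[t(*p,8) for p in((153,140),(111,151),(69,163))])
print('marks S',[s(*p,8) for p in((618,486),(666,484),(712,482))])
print('plate end corners',t(27,160,8),t(65,253,8),t(423,106,8),t(398,57,8))
print('frame',[t(*p,10) for p in((570,77),(693,46),(746,190),(620,226))])
for z in(80,120,165):
    c=[t(*p,z) for p in((657,62),(712,52),(733,127),(675,138))]
    k=[s(*p,z) for p in((16,374),(38,311),(96,313),(80,376))]
    print(z,[np.linalg.norm(c[i]-c[i-1]).round() for i in range(4)],np.mean(c,0),[np.linalg.norm(k[i]-k[i-1]).round() for i in range(4)],np.mean(k,0))
```

```text
button [552.6 -89.   72. ] [554.8 -84.6  72. ]
post top [525.9   1.3 115. ] [511.9   2.2 115. ]
marks T [array([556.4,  69.1,   8. ]), array([547.6, 118.9,   8. ]), array([537.6, 168.6,   8. ])]
marks S [array([556.7,  72.1,   8. ]), array([547.6, 122.5,   8. ]), array([538.8, 171. ,   8. ])]
plate end corners [545.5 217.2   8. ] [432.1 179.5   8. ] [ 569.2 -249.9    8. ] [ 631.7 -227.7    8. ]
frame [array([ 588.4, -426.1,   10. ]), array([ 613.3, -576.5,   10. ]), array([ 435.5, -608.4,   10. ]), array([ 406.5, -457.4,   10. ])]
80 [np.float64(89.0), np.float64(64.0), np.float64(89.0), np.float64(66.0)] [ 536.    -540.475   80.   ] [np.float64(68.0), np.float64(93.0), np.float64(65.0), np.float64(93.0)] [ 496.4  -548.35   80.  ]
120 [np.float64(87.0), np.float64(62.0), np.float64(86.0), np.float64(64.0)] [ 525.625 -524.8    120.   ] [np.float64(65.0), np.float64(88.0), np.float64(62.0), np.float64(89.0)] [ 529.175 -517.65   120.   ]
165 [np.float64(84.0), np.float64(60.0), np.float64(83.0), np.float64(62.0)] [ 513.975 -507.1    165.   ] [np.float64(61.0), np.float64(83.0), np.float64(59.0), np.float64(83.0)] [ 566.05  -483.125  165.   ]
```

The two views agree on the framed carton at height 120, with a top of about 88 x 63, so it's the middle carton and the target is 110 mm. The button is at about (553,-87) and the gauge +y direction about (-0.185, 0.983), so yaw 0.186 puts the finger-closing line along the arm's axis. I'm setting out above the button with the fingers shut.

```bash
A="";
python3 -m creep '0 0 -0.15 0.75 1 0 0; 0 0 -0.15 0.75 1 0 0; 0 0 -0.15 0.75 1 0 0; 0 0 -0.15 0.75 1 0 0; 0 0 -0.15 0.75 1 0 0'
python3 -m creep '0 0 -0.15 0.75 1 0 0; 0 0 -0.15 0.75 1 0 0; 0 0 -0.15 0.75 1 0 0; 0 0 -0.15 0.75 1 0 0; 0 0 -0.15 0.75 1 0 0'
python3 -m creep '0 0 0 0.75 1 0 0; 0 0 0 0.75 1 0 0; 0 0 0 0.75 1 0 0; 0 0 0 0.75 1 0 0; 0 0 0 0 0 0 0'
python3 -m creep '0 0 0 0 0 0 0; 0 0 0 0 0 0 0; 0 0 0 0 0 0 0'
python3 - <<'E'
from h import *
im=snap('wrist','w1');print(r.get_obs()['tool_pos'],r.get_obs()['eef_rot'],r.get_obs()['wrist_force'],r.get_obs()['opening'],proj(im,np.array([553,-87,72.])),proj(im,np.array([537,1,115.])))
E
```

```text
t: 0.6
tool_pos: [331.7, -353.3, 205.3]
eef_rot: [-3.141, 0.0, 0.295]
wrist_force: [-0.3, 0.6, -0.1]
opening: 57.3
grasp_force: 0.0
t: 1.1
tool_pos: [444.3, -203.2, 205.3]
eef_rot: [-3.141, 0.0, 0.183]
wrist_force: [-0.6, -0.2, -0.1]
opening: 17.2
grasp_force: 0.0
t: 1.6
tool_pos: [535.0, -81.7, 204.8]
eef_rot: [-3.141, 0.001, 0.187]
wrist_force: [-0.2, -0.2, 0.2]
opening: 0.4
grasp_force: 0.0
t: 1.9
tool_pos: [533.2, -85.5, 205.5]
eef_rot: [3.142, 0.0, 0.183]
wrist_force: [0.0, 0.1, -0.3]
opening: 0.4
grasp_force: 0.0
[533.23519204 -85.48495461 205.53847526] [ 3.14156779e+00 -8.67207449e-06  1.82479588e-01] [ 0.09215675 -0.40222188  1.27957289] 0.2974109978814799 (np.float64(287.58666079695473), np.float64(178.958698150738)) (np.float64(173.1968376725173), np.float64(188.76984800464902))
```

View pics/w1.png

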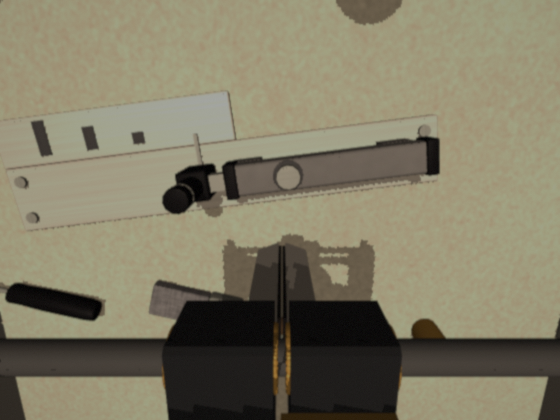

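The wrist view shows the button at (288,177), post top at (178,199), and bars at (138,138), (90,138), (41,138).

Run:
```python
from h import *
w=dict(np.load('pics/w1.npz'))
b=cast(w,288,177,72);p=cast(w,178,199,115);print(b,p,p-b,np.linalg.norm((p-b)[:2]))
m=[cast(w,*q,8) for q in((138,138),(90,138),(41,138))];print(m)
print('edge',cast(w,27,230,8),cast(w,437,182,8), 'top edge',cast(w,237,140,8),cast(w,436,115,8),'pointer',cast(w,196,135,12.5))
```

```text
[554.8 -87.   72. ] [529.5  -3.5 115. ] [-25.3  83.5  43. ] 87.24872491904966
[array([556. ,  71.1,   8. ]), array([546.9, 120.2,   8. ]), array([537.7, 170.4,   8. ])]
edge [432.3 185.3   8. ] [ 567.5 -249.3    8. ] top edge [572.6 -30.7   8. ] [ 634.5 -227.7    8. ] pointer [570.4  11.   12.5]
```

The axis yaw is 0.30: plate edges and button-to-post agree, and the bar centres differ only because the bars have unequal lengths. Next I centre over the button and descend.

```bash
python3 -m creep '0 0 0.4 0.36 -0.02 -0.8 0; 0 0 0.38 0.36 -0.03 -0.8 0; 0 0 0 0 0 -0.8 0; 0 0 0 0 0 -0.8 0; 0 0 0 0 0 -0.8 0'
python3 -m creep '0 0 0 0 0 -0.1 0; 0 0 0 0 0 0 0; 0 0 0 0 0 0 0'
```

```text
t: 2.45
tool_pos: [555.0, -86.8, 84.6]
eef_rot: [3.141, -0.0, 0.3]
wrist_force: [0.9, -0.8, -0.3]
opening: 0.6
grasp_force: 0.0
t: 2.75
tool_pos: [555.8, -86.5, 83.9]
eef_rot: [3.141, -0.002, 0.3]
wrist_force: [0.5, 0.1, 0.3]
opening: 0.2
grasp_force: 0.0
```

```bash
python3 -m creep '0 0 0 0 0 -0.2 0; 0 0 0 0 0 -0.2 0; 0 0 0 0 0 -0.1 0; 0 0 0 0 0 0 0'
python3 -m creep '0 0 0 0 0 -0.07 0; 0 0 0 0 0 -0.05 0; 0 0 0 0 0 0 0'
python3 -m creep '0 0 0 0 0 -0.03 0; 0 0 0 0 0 0 0'
```

```text
t: 3.15
tool_pos: [555.2, -86.2, 67.2]
eef_rot: [-3.141, 0.0, 0.301]
wrist_force: [-0.7, -0.1, -0.5]
opening: 0.4
grasp_force: 0.0
t: 3.45
tool_pos: [555.2, -86.2, 64.3]
eef_rot: [3.142, -0.0, 0.301]
wrist_force: [-2.4, 1.1, 7.0]
opening: 0.2
grasp_force: 3.3
t: 3.65
tool_pos: [555.3, -86.1, 64.1]
eef_rot: [3.141, -0.0, 0.301]
wrist_force: [-7.2, 1.6, 15.5]
opening: 0.2
grasp_force: 7.7
```

```bash
python3 -m creep '0 0 0 0 0 -0.02 0; 0 0 0 0 0 0 0'
python3 -m creep '0 0 0 0 0 1 0; 0 0 0 0 0 1 0; 0 0 0 -0.3 0.95 1 94; 0 0 0 -0.3 0.95 0 94; 0 0 0 -0.3 0.95 0 94'
python3 -m creep '0 0 0 0 0 0 94; 0 0 0 0 0 0 94; 0 0 0 0 0 0 94; 0 0 0 0 0 0 94'
python3 - <<'E'
from h import *
im=snap('wrist','w2');print(r.get_obs()['tool_pos'],proj(im,np.array([554.8,-87,64.])),proj(im,np.array([528,-1,115.])))
E
```

```text
t: 3.85
tool_pos: [555.4, -86.2, 64.1]
eef_rot: [3.141, -0.001, 0.301]
wrist_force: [-9.6, 1.2, 22.2]
opening: 0.3
grasp_force: 10.7
t: 4.35
tool_pos: [528.0, 0.2, 153.0]
eef_rot: [3.141, -0.001, 0.3]
wrist_force: [0.7, 0.3, -0.9]
opening: 20.9
grasp_force: 0.0
t: 4.75
tool_pos: [528.4, -1.5, 152.1]
eef_rot: [-3.141, 0.0, 0.3]
wrist_force: [-0.3, 0.0, -0.1]
opening: 53.2
grasp_force: 0.0
[528.34233953  -1.41353131 152.12965644] (np.float64(396.43516222137845), np.float64(213.62123894516168)) (np.float64(281.56239239205223), np.float64(235.81448241994454))
```

View pics/w2.png

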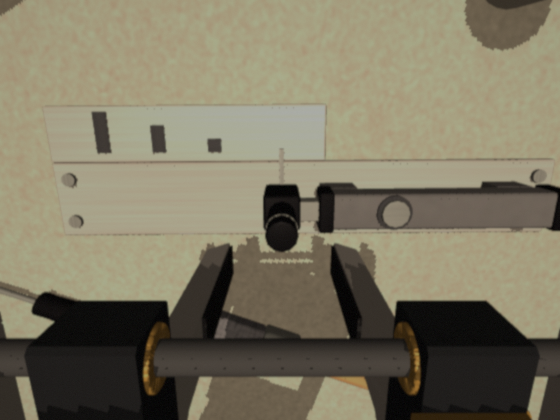

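The post top at (282,234) and button at (397,212) lie where predicted, and the button is low on the tube. Now I descend 76 mm and grip.

```bash
python3 -m creep '0 0 0 0 0 -0.5 80; 0 0 0 0 0 -0.5 80; 0 0 0 0 0 -0.5 80; 0 0 0 0 0 -0.5 80; 0 0 0 0 0 -0.5 80'
python3 -m creep '0 0 0 0 0 0 0; 0 0 0 0 0 0 0; 0 0 0 0 0 0 0; 0 0 0 0 0 0 0; 0 0 0 0 0 0 0'
python3 -m creep '0 0 0 0 0 0 0; 0 0 0 0 0 0 0; 0 0 0 0 0 0 0; 0 0 0 0 0 0 0'
```

```text
t: 5.3
tool_pos: [528.3, -1.2, 76.6]
eef_rot: [-3.142, 0.0, 0.3]
wrist_force: [0.4, 0.2, 0.5]
opening: 80.3
grasp_force: 0.0
t: 5.8
tool_pos: [528.4, -0.7, 77.9]
eef_rot: [3.141, -0.001, 0.301]
wrist_force: [-0.4, -0.3, -0.6]
opening: 43.6
grasp_force: 0.0
t: 6.2
tool_pos: [528.3, -0.8, 77.4]
eef_rot: [3.141, -0.0, 0.301]
wrist_force: [0.5, -2.0, 0.4]
opening: 21.8
grasp_force: 30.0
```

```bash
python3 -m creep '0 0 0 -0.0985 0.3185 0 0; 0 0 0 -0.0985 0.3185 0 0; 0 0 0 0 0 0 0'
python3 -m creep '0 0 0 -0.0985 0.3185 0 0; 0 0 0 -0.0985 0.3185 0 0; 0 0 0 -0.0985 0.3185 0 0; 0 0 0 -0.0985 0.3185 0 0; 0 0 0 0 0 0 0'
```

```text
t: 6.5
tool_pos: [521.9, 19.5, 77.4]
eef_rot: [-3.141, 0.0, 0.302]
wrist_force: [-1.4, -3.1, 2.2]
opening: 21.3
grasp_force: 30.0
t: 7.0
tool_pos: [509.9, 57.3, 77.4]
eef_rot: [-3.142, 0.001, 0.302]
wrist_force: [-4.3, -4.9, 4.9]
opening: 21.3
grasp_force: 30.0
```

```bash
python3 -m creep '0 0 0 -0.0985 0.3185 0 0; 0 0 0 -0.0985 0.3185 0 0; 0 0 0 -0.0985 0.3185 0 0; 0 0 0 -0.0985 0.3185 0 0; 0 0 0 -0.0985 0.3185 0 0'
python3 -m creep '0 0 0 0 0 0 0; 0 0 0 0 0 0 0; 0 0 0 0 0 0 0; 0 0 0 0 0 0 0'
python3 - <<'E'
from h import *
im=snap('wrist','w3');o=r.get_obs();print(o['tool_pos'],o['wrist_force'])
snap('scene','s3')
cv2.imwrite('pics/w3c.png',cv2.resize(im['pixels'][60:300,120:440,::-1],(800,600),interpolation=3))
E
```

```text
t: 7.5
tool_pos: [495.0, 104.2, 77.4]
eef_rot: [3.141, 0.002, 0.301]
wrist_force: [-6.6, -8.3, 6.1]
opening: 21.5
grasp_force: 30.0
t: 7.9
tool_pos: [495.1, 104.0, 77.3]
eef_rot: [3.142, 0.002, 0.301]
wrist_force: [-7.7, -5.7, 7.3]
opening: 21.7
grasp_force: 30.0
[495.06368246 104.00292722  77.35591356] [-6.56268946 -4.88456126  5.42160662]
```

View pics/w3c.png

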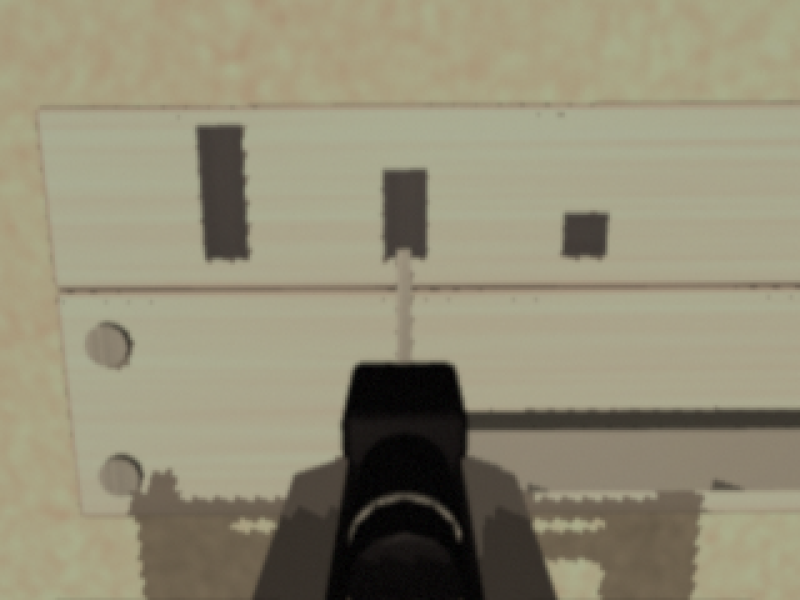

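The pointer tip at (404,252) sits on the middle line of the middle bar, which spans 384–427. The arm is at rest and the grip is 30 N, so I'm handing in.

```bash
python3 -c "from plant import r;print(r.close_job())"
```

```text
the job is handed in; nothing more can be done
None
```

I handed the job in with the lock button pushed in and the post held, the pointer at rest on the middle bar for the middle carton in the frame; the hand-in gave no verdict back.

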